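# Load the red-capped tube into the tube scanner

### The job

Pluck the red-capped tube out of its pocket in the orange tray and lay it on the scanner's two steel guide rods in front of the blue hood, conical end towards the hood. Then push it along the rods under the hood until its conical end is fully home against the stop, and leave it lying there. Leave the two blue-capped tubes in their pockets and do not disturb the bottle or the small rack.

Things in the scene. Friction and masses are not known exactly. Their poses are not given: they have to be found in the camera images.
- red_tube: the tube to load: pale tube with a red screw cap, lying on its side, 118 mm long, 60 g. Origin on its axis at mid-length; +x runs along the axis to the conical end. Along x: cap -59 to -35 mm (diameter 30), straight body -35 to +42 mm (diameter 28), cone +42 to +59 mm, narrowing to 8. It may be rolled about x: its y and z are arbitrary.
- tube_end (a point): the centre of the flat tip of the red-capped tube's conical end, 59 mm along +x from the tube's origin
- blue_tube: a tube of the same shape with a blue cap, in another pocket of the tray; leave it
- blue_tube2: a second blue-capped tube of the same shape in the remaining pocket; leave it
- tray: orange pocket tray, fixed, 262 (x) by 140 mm (y); origin: centre of underside. Pockets at x = -84, 0, +84 mm, each with a tube lying along y, cone to -y, axis 36 mm above the table. Walls between pockets 18 mm high, at the tube ends 28. Tubes rest on ridges (12 mm wide, top at 25 mm) at y = -32 and +22; grasp between them.
- scanner: tube scanner, fixed: grey base 270 (x) by 130 mm (y), top 30 mm high; origin: centre of underside. Two steel rods, diameter 8, run along x from -125 to +117 mm at y = -10 and +10, tops 42 mm high; a tube laid on them has its axis 53 mm high at y = 0. With the tube home its origin is at x = +59 mm and 45 mm of its cap end stands out of the hood.
- stop (a point): where the tip of the tube must end up: centre of the stop face inside the hood, at (118, 0, 53) mm in the scanner's frame; its axes are parallel to the scanner's, +x into the stop
- mouth (a point): centre of the mouth of the blue hood, on the rod line at (45, 0, 53) mm in the scanner's frame. The hood covers x = +45 to +132 mm, is 106 mm wide, its top 88 mm above the table; the passage through it is 44 mm wide and open up to 76 mm above the table.
- bottle: white reagent bottle with a blue cap, loose, 68 mm diameter, 135 mm high; origin at the centre of its underside; leave it
- rack: small orange rack of vials with yellow and white caps, loose, 160 x 60 mm, 82 mm high; origin at the centre of its underside; leave it
Not all that is in view belongs to the job. What is shaped like the red_tube but pink or purple is not meant.

How it is judged:
By the outcome, as a careful person would: the job done as asked, in the order asked, and still so for the second after the job is handed in, with the robot touching nothing.
It also fails if it takes over 53 s, if anything falls off the work surface, if the arm or the gripper's body presses on something with over 40 N, if the wrist force passes 120 N, or if a joint passes its speed limit or range.

### The arm

A 7-joint arm with a two-finger parallel gripper is mounted at the origin on the work surface. World frame = base frame: x ahead of the robot, y to its left, z up, the work surface at z = 0. Lengths are in mm, angles in rad, forces in N, time in s.
With the tool pointing down it reaches from about 425 to 825 mm from the base axis. Payload 3.6 kg.
Tool frame: the origin (TCP) lies between the finger pads; the fingertips stand 17 mm ahead of it and the grasp point (between the pads) lies 2 mm behind it; z points along the fingers, y is the line along which they close (so a half turn about z gives the same grasp; the last joint's range is limited). The gripper opens to 85 mm and grips with 20 to 120 N. Pads are 22 mm wide; open, the fingers measure 114 mm over their backs; the gripper's body (76 mm by 85 mm) begins 54 mm behind the grasp point. The pads swing forward as they close: fully open they stand 13 mm farther back than shut.
Start: joints at [1.206, 0.615, -0.013, 1.423, 0.008, 1.103, -0.04], TCP at [216.041, -613.017, 248.297] pointing down, gripper open.
Joint ranges: [-3.12, 3.12], [-0.3, 2.06], [-1.34, 1.32], [0.26, 2.42], [-1.36, 4.5], [0.01, 1.98], [-2.84, 2.84]. Speed limits (rad/s): [2.79, 2.79, 3.14, 3.14, 3.14, 3.14, 3.14].

### API

Orientations are given as a rotation vector (axis times angle).
In Python, from cell import * gives the robot as it stands.
- The arm moves only by the tool move_arm, never from a script. Its argument "series" is a list of rows, each a list of 2 entries, a list of its own where there are three numbers: the shift along the tool's x, y, z in m, then the turn about the tool's z in degrees. In form: [[[tx, ty, tz], twist], ...]. A call has 1 to 5 rows; each row shifts and turns the commanded pose from where the row before left it, along the tool's axes as they then stand; what a row does not reach is not made up. A row lasts 1/12 s, in which the tool goes at most 41.7 mm and 7.16 degrees, less where a joint would pass 70% of its speed; a pose out of reach is approached as far as the arm can. A call is refused whole if a number of a shift passes 0.0417 or a number of a turn 7.16, either way. A call with a gripper value outside its range is refused whole. "grip" is the finger opening in m, from 0 to 0.0854, set as the call begins (left out, the last holds). The fingers move at their own pace and stop on an object; "squeeze" is the grip in N (left out, the last holds). Time passes only in rows, so rows that do not move let the fingers close. It gives the time, the measured TCP pose, the force, the opening and the grip force at its end, in the units of the state.
- get_obs(): the state, without advancing time (a new reading comes with each control period).
- grab_frame(name): name is "side" or "top" or "wrist"; returns the picture (420x560x3 uint8, blue, green, red); there is no depth.
- calibration(name): a dict with "fx", "fy", "cx", "cy" (pixels), "rvec" (rotation vector, rad) and "tvec" (3), from world to camera coordinates, as OpenCV has them; the wrist camera has in their place "mount" (4x4, takes a point from camera to tool coordinates, whose origin is the TCP and whose axes are the flange's). Camera axes: x right, y down, z forward; pixel columns grow to the right and rows downward; lengths in mm; the calibration is good to about 2 mm. A picture is of the moment at which its call begins: read the wrist's pose just before it. calibration takes no time and is no camera call.
- sign_off(): hands the job in; it is judged then, once.
Trained networks look in the newest picture that a camera, given by its name, has taken for a name from the list of things; names that differ only in an ending like _2 or _b are one class to them, and where a whole thing is asked for, a point or a joint stands for the part that bears it (a point fixed in the world has none). Each returns a list of dicts, best first, with "score" (0 to 1); they miss things now and then, are a little off and sometimes report something else, mostly with a low value. They report only what shows in the picture. A call takes as long as a camera call. They do not tell look-alikes from the thing itself.
- cut_out(name, camera): "mask" (420x560 bool, what is visible of it) and "bbox" ([left, top, right, bottom] in pixels, round what is visible of it).
The state is a dict: "time_s": time; "joint_positions": joint angles; "qd": joint speeds; "joint_torque": joint torques, N m; "ee_pos": TCP position; "tool_rot": TCP orientation; "contact_force": force on the tool from outside, world axes, zero at the start; "ft_torque": the same for the moment, N m; "gripper_width": finger opening in mm; "gripper_force": force on a finger pad.
Only numpy, scipy, OpenCV 4.12 (cv2) and the standard library are available. Lean on these libraries where they do the work, as an engineer would, in place of code of your own. Each camera call takes 0.05 s, during which the arm holds its last target. There are 200 camera calls.

## Working session

There is one attempt and no reset: what is moved stays moved. The work goes in short steps, Python scripts to look and compute and a tool call to move; the robot and the scene stay as the last step left them, time stands still between calls to the robot, and variables do not carry over. Pictures are saved under pics/ and viewed, at most 10 in all, crops included, and the job is handed in when it is done.

Besides the shell and the picture viewer there is one more tool, called in YAML: its name, and indented under it one key for each argument. move_arm: Moves the arm, as the interface text tells. Its arguments: {"type":"object","properties":{"series":{"type":"array","items":{"type":"array"}},"grip":{"type":"number"},"squeeze":{"type":"number"}},"required":["series"]}

```bash
mkdir -p pics; cat > h.py <<'E'
from cell import *
import numpy as np, cv2
def proj_to_plane(name,uv,z):
    c=calibration(name);K=np.array([[c['fx'],0,c['cx']],[0,c['fy'],c['cy']],[0,0,1.]])
    if 'mount' in c:
        o=get_obs();T=np.eye(4);T[:3,:3]=cv2.Rodrigues(np.array(o['tool_rot'],float))[0];T[:3,3]=o['ee_pos']
        T=T@np.array(c['mount']);R=T[:3,:3];C=T[:3,3]
    else:
        R=cv2.Rodrigues(np.array(c['rvec'],float))[0].T;C=-R@np.array(c['tvec'],float).ravel()
    uv=np.atleast_2d(np.array(uv,float));d=np.c_[(uv-[c['cx'],c['cy']])/[c['fx'],c['fy']],np.ones(len(uv))]@R.T
    return C+d*((z-C[2])/d[:,2])[:,None]
E
python3 - <<'E'
from h import *
a=grab_frame('top');b=grab_frame('side')
cv2.imwrite('pics/top.png',a);cv2.imwrite('pics/side.png',b)
for n in ['red_tube','blue_tube','tray','scanner']:
    for r in cut_out(n,'top')[:3]:
        m=r['mask'].astype(np.uint8);q=cv2.minAreaRect(cv2.findNonZero(m))
        print(n,round(r['score'],2),r['bbox'],q)
        z={'red_tube':36,'blue_tube':36,'tray':28,'scanner':30}[n]
        print(proj_to_plane('top',[q[0]]+list(cv2.boxPoints(q)),z).round(0).tolist())
o=get_obs();print(o)
E
```

```text
red_tube 0.9 [177.3, 203.8, 222.3, 214.4] ((201.0, 209.0), (10.0, 42.0), 90.0)
[[636.0, 207.0, 36.0], [648.0, 265.0, 36.0], [651.0, 151.0, 36.0], [623.0, 150.0, 36.0], [620.0, 263.0, 36.0]]
red_tube 0.7 [240.8, 165.7, 279.7, 193.2] ((259.20001220703125, 177.60000610351562), (42.0380744934082, 10.733125686645508), 26.56505012512207)
[[728.0, 53.0, 36.0], [740.0, 112.0, 36.0], [768.0, 100.0, 36.0], [717.0, -6.0, 36.0], [689.0, 7.0, 36.0]]
red_tube 0.67 [124.1, 153.4, 160.2, 178.9] ((141.50186157226562, 164.3475799560547), (41.582275390625, 11.157707214355469), 37.5685920715332)
[[758.0, 381.0, 36.0], [781.0, 439.0, 36.0], [808.0, 423.0, 36.0], [736.0, 324.0, 36.0], [710.0, 340.0, 36.0]]
blue_tube 0.89 [175.9, 229.8, 222.1, 248.3] ((198.48756408691406, 240.76133728027344), (47.27975845336914, 12.2242431640625), 2.726311206817627)
[[549.0, 208.0, 36.0], [534.0, 270.0, 36.0], [567.0, 272.0, 36.0], [564.0, 145.0, 36.0], [531.0, 145.0, 36.0]]
blue_tube 0.89 [171.9, 265.0, 219.9, 276.6] ((195.5095977783203, 272.7603759765625), (47.12232208251953, 10.911274909973145), 2.2906100749969482)
[[46
[... 907 characters left out ...]
sitions': array([ 1.20556321,  0.61524648, -0.01256119,  1.42387835,  0.00811455,
        1.10338398, -0.0404283 ]), 'qd': array([-0.00036548, -0.00266599,  0.00015172, -0.0030476 , -0.00027519,
       -0.00093374,  0.0002938 ]), 'joint_torque': array([-6.09012604e-04, -4.68553090e+01,  2.58518206e-01, -1.70941955e+01,
        9.94526083e-03,  5.74611593e-03, -2.45479055e-05]), 'ee_pos': array([ 215.90128509, -612.83778583,  247.91338652]), 'tool_rot': array([-3.09580757e+00, -5.29385662e-01,  2.69730273e-04]), 'contact_force': array([-0.32850523, -0.22276984, -0.48629065]), 'ft_torque': array([-0.00027308, -0.01845516,  0.01839836]), 'gripper_force': 0.0, 'gripper_width': 85.25319352497814}
```

View pics/top.png

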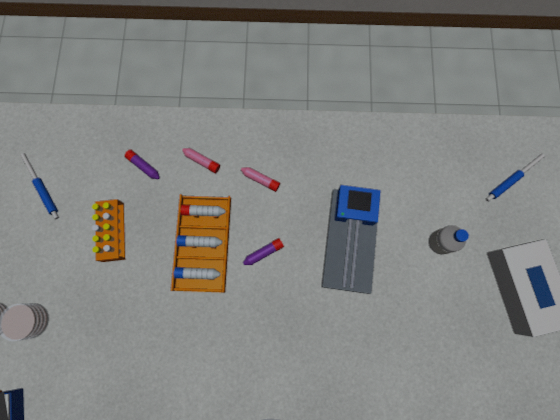

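View pics/side.png

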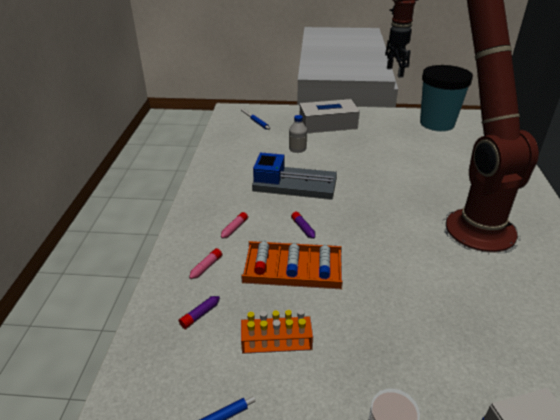

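The top view shows the red-capped tube in the tray's upper pocket at about (201,209), cone to the right (-y). The scanner is at about (350,238) with its hood at the +x end. The side view agrees. The tube heights and positions fit the 84 mm pocket spacing. I'll go above the scanner first and look at it on the way.

move_arm:
  series:
    - [[0.0296, -0.019, 0], 0]
    - [[0.0296, -0.019, 0], 0]
    - [[0.0296, -0.019, 0], 0]
    - [[0.0296, -0.019, 0], 0]
    - [[0.0296, -0.019, 0], 0]

```text
time_s: 0.72
ee_pos: [324.8, -472.8, 248.4]
tool_rot: [3.097, 0.529, 0.0]
contact_force: [0.5, -0.4, 1.0]
gripper_width: 85.4
gripper_force: 0.0
```

move_arm:
  series:
    - [[0.0296, -0.019, 0], 0]
    - [[0.0296, -0.019, 0], 0]
    - [[0.0296, -0.019, 0], 0]
    - [[0.0296, -0.019, 0], 0]
    - [[0.0296, -0.019, 0], 0]

```text
time_s: 1.13
ee_pos: [432.9, -334.0, 248.5]
tool_rot: [3.096, 0.529, 0.0]
contact_force: [0.9, 0.2, 0.7]
gripper_width: 85.6
gripper_force: 0.0
```

move_arm:
  series:
    - [[0.0296, -0.019, -0.02], 0]
    - [[0.0296, -0.019, -0.02], 0]
    - [[0.0296, -0.019, -0.02], 0]
    - [[0.0296, -0.019, -0.02], 0]
    - [[0.0296, -0.019, -0.02], 0]

```text
time_s: 1.55
ee_pos: [540.7, -195.1, 349.5]
tool_rot: [3.096, 0.53, 0.0]
contact_force: [1.5, -1.3, -0.2]
gripper_width: 85.3
gripper_force: 0.0
```

```bash
python3 - <<'E'
from h import *
print(np.array(calibration('wrist')['mount']).round(2).tolist(),calibration('wrist')['fx'])
o=get_obs();a=grab_frame('wrist');cv2.imwrite('pics/w1.png',a);np.save('w1.npy',np.r_[o['ee_pos'],o['tool_rot']]);print(o['time_s'],o['ee_pos'],o['tool_rot'],o['qd'].round(3))
E
```

```text
[[-0.0, -0.95, -0.31, 79.91], [1.0, -0.0, 0.0, 0.19], [-0.0, -0.31, 0.95, -126.01], [0.0, 0.0, 0.0, 1.0]] 353.41836136745036
1.55 [ 540.73642245 -195.06620356  349.53357116] [3.09642686e+00 5.29724917e-01 3.89205369e-04] [-0.661  0.061 -0.078 -0.779  0.034  0.716 -0.715]
```

View pics/w1.png

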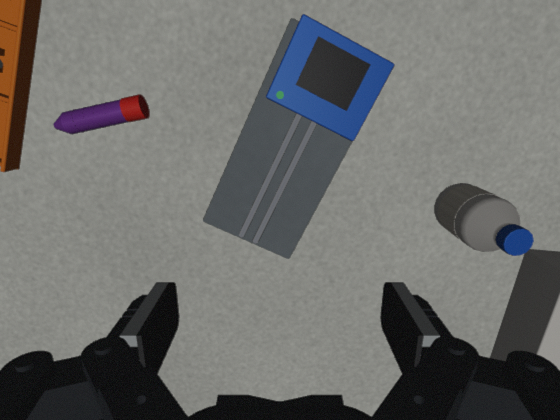

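The wrist view shows the scanner with its hood corners at about (303,14), (394,66), (352,141) and (267,96). The base's near corners are at (204,220) and (289,258), with the rods between them. A purple decoy lies at (100,115).

```bash
python3 - <<'E'
from h import *
import h
p=np.load('w1.npy');h.get_obs=lambda:dict(ee_pos=p[:3],tool_rot=p[3:])
P=lambda uv,z:proj_to_plane('wrist',uv,z)[:,:2]
H=P([(303,14),(394,66),(352,141),(267,96)],88);B=P([(204,220),(289,258)],30);R=P([(242,237),(257,243),(299,115),(313,123)],42)
print(H.round(1).tolist(),B.round(1).tolist(),R.round(1).tolist())
# fit model
M=np.array([(132,53),(132,-53),(45,-53),(45,53),(-135,65),(-135,-65)],float);W=np.r_[H,B]
A=cv2.estimateAffinePartial2D(M,W)[0];print(A.round(4).tolist(),np.hypot(A[0,0],A[1,0]),np.degrees(np.arctan2(A[1,0],A[0,0])))
mc=M.mean(0);U,S,V=np.linalg.svd((M-mc).T@(W-W.mean(0)));Rr=V.T@U.T;t=W.mean(0)-Rr@mc
print('origin',t,'yaw',np.degrees(np.arctan2(Rr[1,0],Rr[0,0])),(W-(M@Rr.T+t)).round(1).tolist())
print('rods in scanner',((R-t)@Rr).round(1).tolist())
E
```

```text
[[698.5, -164.3], [685.4, -267.7], [602.3, -257.0], [615.4, -155.6]] [[439.2, -124.9], [424.7, -250.6]] [[437.7, -179.7], [436.2, -201.0], [607.7, -196.5], [604.7, -215.4]]
[[0.9735, 0.1082, 563.9473], [-0.1082, 0.9735, -201.8356]] 0.9794548605676098 -6.339932115910374
origin [ 563.66138514 -201.8038244 ] yaw -6.339930991242987 [[-2.2, -0.6], [-3.6, 1.3], [-0.2, 2.5], [1.1, -1.5], [2.5, -2.6], [2.3, 0.9]]
rods in scanner [[-127.6, 8.1], [-126.8, -13.3], [43.2, 10.1], [42.2, -9.0]]
```

move_arm:
  series:
    - [[0.0267, -0.0267, 0], 0]
    - [[0.0267, -0.0267, 0], 0]
    - [[0.0267, -0.0267, 0], 0]
    - [[0.0267, -0.0267, 0], 0]
    - [[0.0267, -0.0267, 0], 0]

```text
time_s: 2.02
ee_pos: [622.0, -25.0, 348.3]
tool_rot: [3.097, 0.529, 0.0]
contact_force: [1.1, 0.1, -0.0]
gripper_width: 85.4
gripper_force: 0.0
```

move_arm:
  series:
    - [[0.0183, -0.0276, 0.01], 0]
    - [[0.0183, -0.0276, 0.01], 0]
    - [[0.0183, -0.0276, 0.01], 0]
    - [[0.0183, -0.0276, 0.01], 0]
    - [[0.0183, -0.0276, 0.01], 0]

```text
time_s: 2.43
ee_pos: [662.2, 135.4, 297.7]
tool_rot: [3.096, 0.529, -0.0]
contact_force: [1.2, -0.1, -0.0]
gripper_width: 85.8
gripper_force: 0.0
```

move_arm:
  series:
    - [[0, 0, 0.01], -7.06]
    - [[0, 0, 0.01], -7.06]
    - [[0, 0, 0.01], -7.06]
    - [[0, 0, 0.01], -7.06]
    - [[0, 0, 0.01], -7.06]

```text
time_s: 2.85
ee_pos: [662.0, 133.9, 247.5]
tool_rot: [2.786, 1.452, -0.001]
contact_force: [0.1, -0.1, 0.3]
gripper_width: 85.8
gripper_force: 0.0
```

move_arm:
  series:
    - [[0, 0, 0], -7.06]
    - [[0, 0, 0], -7.06]
    - [[0, 0, 0], -7.06]
    - [[0, 0, 0], -7.06]
    - [[0, 0, 0], -7.06]

```text
time_s: 3.27
ee_pos: [662.0, 133.7, 248.0]
tool_rot: [2.215, 2.228, -0.001]
contact_force: [-0.7, 0.0, -0.1]
gripper_width: 85.3
gripper_force: 0.0
```

move_arm:
  series:
    - [[0, 0, 0], 0]

```text
time_s: 3.35
ee_pos: [662.0, 133.5, 247.9]
tool_rot: [-2.219, -2.223, 0.001]
contact_force: [0.1, -0.0, 1.0]
gripper_width: 85.3
gripper_force: 0.0
```

```bash
python3 - <<'E'
from h import *
o=get_obs();a=grab_frame('wrist');cv2.imwrite('pics/w2.png',a);np.save('w2.npy',np.r_[o['ee_pos'],o['tool_rot']]);print(o['time_s'],o['ee_pos'],o['tool_rot'],o['joint_positions'].round(2))
for n in ['red_tube','blue_tube','tray']:
    for r in cut_out(n,'wrist')[:3]:
        q=cv2.minAreaRect(cv2.findNonZero(r['mask'].astype(np.uint8)));print(n,round(r['score'],2),r['bbox'],proj_to_plane('wrist',[q[0]]+list(cv2.boxPoints(q)),36 if n!='tray' else 28)[:,:2].round(1).tolist())
E
```

```text
3.35 [662.04801157 133.50634531 247.91445315] [-2.21910658e+00 -2.22304381e+00  5.21254098e-04] [-0.01  0.69 -0.43  1.33  0.29  1.18 -0.46]
red_tube 0.94 [308.4, 202.1, 373.4, 303.1] [[729.4, 62.3], [689.5, 16.3], [742.5, 119.3], [766.5, 104.9], [715.0, -0.9]]
red_tube 0.89 [226.0, 41.1, 262.8, 175.5] [[631.9, 206.2], [616.8, 262.9], [646.5, 263.7], [648.8, 142.5], [615.4, 141.4]]
red_tube 0.82 [362.1, 24.2, 449.8, 147.7] [[779.7, 227.0], [737.6, 183.6], [793.4, 280.1], [818.4, 267.0], [764.3, 167.7]]
blue_tube 0.96 [29.6, 36.5, 83.9, 173.8] [[464.0, 212.2], [446.1, 266.5], [480.0, 272.3], [483.9, 151.4], [445.8, 144.1]]
blue_tube 0.73 [129.9, 35.7, 175.2, 173.9] [[545.6, 210.6], [532.1, 267.3], [564.4, 269.1], [560.8, 147.0], [524.5, 144.7]]
tray 0.74 [0.2, 23.1, 295.5, 183.6] [[539.3, 209.2], [380.5, 136.4], [417.9, 277.3], [678.8, 273.2], [678.5, 131.2]]
```

View pics/w2.png

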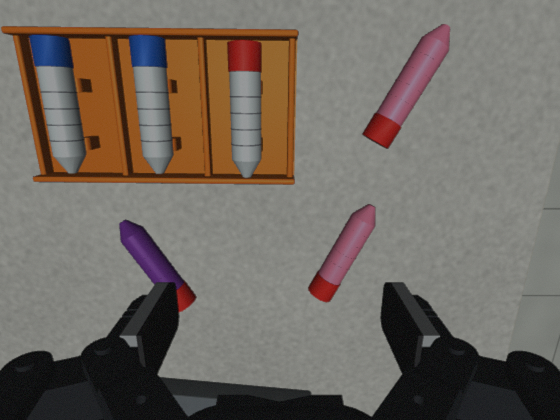

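The red tube's cap end is at (244,41) and its tip at (247,177), so its centre is near (632,205). Now I'll go over it for one close look.

move_arm:
  series:
    - [[0.0135, -0.006, 0.02], 0]
    - [[0.0135, -0.006, 0.02], 0]
    - [[0.0135, -0.006, 0.02], 0]
    - [[0.0135, -0.006, 0.02], 0]
    - [[0.0135, -0.006, 0.02], 0]
  grip: 0.06

```text
time_s: 3.97
ee_pos: [631.8, 202.3, 147.7]
tool_rot: [2.223, 2.219, 0.001]
contact_force: [1.4, 0.1, -0.1]
gripper_width: 59.9
gripper_force: 0.0
```

move_arm:
  series:
    - [[0, 0, 0], 0]
    - [[0, 0, 0], 0]

```text
time_s: 4.13
ee_pos: [631.2, 202.4, 147.7]
tool_rot: [-2.219, -2.223, 0.003]
contact_force: [0.9, 0.1, 0.2]
gripper_width: 60.0
gripper_force: 0.0
```

```bash
python3 - <<'E'
from h import *
o=get_obs();a=grab_frame('wrist');cv2.imwrite('pics/w3.png',a);np.save('w3.npy',np.r_[o['ee_pos'],o['tool_rot']]);print(o['time_s'],o['ee_pos'],o['tool_rot'],o['gripper_width'])
for n in ['red_tube']:
    for r in cut_out(n,'wrist')[:3]:
        q=cv2.minAreaRect(cv2.findNonZero(r['mask'].astype(np.uint8)));print(n,round(r['score'],2),r['bbox'],proj_to_plane('wrist',[q[0]]+list(cv2.boxPoints(q)),36 if n!='tray' else 28)[:,:2].round(1).tolist())
E
```

```text
4.1333 [631.18331487 202.35246925 147.69794119] [-2.21903609 -2.22262851  0.00318109] 60.015698465135685
red_tube 0.82 [348.8, 313.4, 433.8, 411.1] [[722.4, 78.9], [676.9, 52.1], [747.6, 125.8], [765.5, 104.2], [694.4, 26.6]]
red_tube 0.7 [116.0, 330.7, 136.6, 340.0] [[510.4, 101.7], [501.8, 104.0], [518.2, 108.5], [519.0, 99.4], [502.4, 94.8]]
red_tube 0.59 [422.1, 104.5, 547.2, 253.2] [[779.3, 229.8], [737.1, 187.3], [791.3, 284.0], [817.3, 268.3], [765.3, 167.0]]
```

View pics/w3.png

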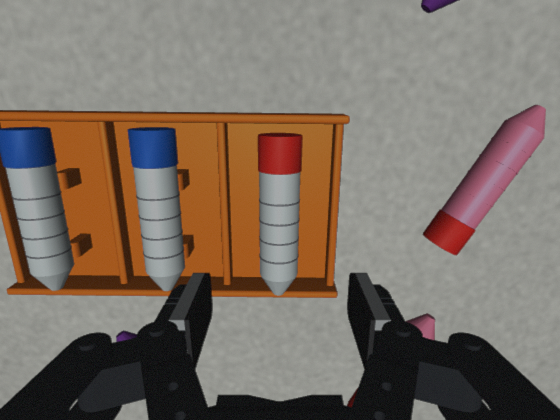

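The red tube lies at columns 258–302, centred on 280 (the tool's centre line), with its tip at row 293 and cap end at row 134.

```bash
python3 - <<'E'
from h import *
print(calibration('wrist')['cx'],proj_to_plane('wrist',[(279,293)],36).round(1),proj_to_plane('wrist',[(280,133)],49).round(1),proj_to_plane('wrist',[(279,170)],51).round(1))
E
```

```text
279.3560587345777 [[633.6 138.8  36. ]] [[634.5 260.3  49. ]] [[633.8 237.3  51. ]]
```

move_arm:
  series:
    - [[-0.0027, 0.001, 0.021], 0]
    - [[-0.0027, 0.001, 0.021], 0]
    - [[0, 0, 0.021], 0]
    - [[0, 0, 0.021], 0]
    - [[0, 0, 0.022], 0]

```text
time_s: 4.65
ee_pos: [636.7, 194.6, 43.7]
tool_rot: [2.223, 2.215, 0.006]
contact_force: [0.1, -0.2, -0.0]
gripper_width: 60.3
gripper_force: 0.0
```

move_arm:
  series:
    - [[0, 0, 0], 0]
    - [[0, 0, 0], 0]
    - [[0, 0, 0], 0]
    - [[0, 0, 0], 0]
    - [[0, 0, 0], 0]
  grip: 0.015
  squeeze: 35

```text
time_s: 5.07
ee_pos: [632.0, 195.4, 44.5]
tool_rot: [-2.221, -2.22, 0.007]
contact_force: [-6.0, -1.9, 2.6]
gripper_width: 26.8
gripper_force: 34.7
```

move_arm:
  series:
    - [[0, 0, 0], 0]
    - [[0, 0, 0], 0]
    - [[0, 0, -0.003], 0]
    - [[0, 0, -0.003], 0]
    - [[0, 0, -0.003], 0]

```text
time_s: 5.48
ee_pos: [635.9, 196.5, 53.6]
tool_rot: [2.221, 2.219, 0.007]
contact_force: [-0.5, 0.0, -0.8]
gripper_width: 26.4
gripper_force: 34.5
```

move_arm:
  series:
    - [[0, 0, -0.026], 0]
    - [[0, 0, -0.026], 0]
    - [[0, 0, -0.026], 0]
    - [[0, 0, -0.026], 0]
    - [[0, 0, -0.026], 0]

```text
time_s: 5.9
ee_pos: [634.8, 196.4, 184.0]
tool_rot: [2.221, 2.22, 0.004]
contact_force: [0.1, 0.4, -0.5]
gripper_width: 26.8
gripper_force: 34.6
```

move_arm:
  series:
    - [[-0.039, -0.011, 0], 0]
    - [[-0.039, -0.011, 0], 0]
    - [[-0.039, -0.011, 0], 0]
    - [[-0.039, -0.011, 0], 0]
    - [[-0.039, -0.011, 0], 0]

```text
time_s: 6.32
ee_pos: [579.4, -0.5, 182.8]
tool_rot: [2.219, 2.22, 0.004]
contact_force: [0.8, -0.5, -0.2]
gripper_width: 26.7
gripper_force: 34.7
```

move_arm:
  series:
    - [[-0.039, -0.011, 0], 0]
    - [[-0.039, -0.011, 0], 0]
    - [[-0.039, -0.011, 0], 0]
    - [[-0.039, -0.011, 0], 0]
    - [[-0.039, -0.011, 0], 0]

```text
time_s: 6.73
ee_pos: [524.3, -196.0, 182.8]
tool_rot: [2.219, 2.219, 0.002]
contact_force: [0.6, 0.1, -0.6]
gripper_width: 26.4
gripper_force: 34.6
```

move_arm:
  series:
    - [[0, 0, 0], -7]
    - [[0, 0, 0], -7]
    - [[0, 0, 0], -7]
    - [[0, 0, 0], -7]
    - [[0, 0, 0], -7]

```text
time_s: 7.15
ee_pos: [525.0, -194.4, 182.7]
tool_rot: [1.442, 2.788, 0.0]
contact_force: [-0.2, -0.0, -0.4]
gripper_width: 26.6
gripper_force: 34.7
```

move_arm:
  series:
    - [[0, 0, 0], -7]
    - [[0, 0, 0], -7]
    - [[0, 0, 0], -7]
    - [[0, 0, 0], -7]
    - [[0, 0, 0], -7]

```text
time_s: 7.57
ee_pos: [525.0, -194.4, 182.6]
tool_rot: [0.537, 3.092, -0.001]
contact_force: [0.1, 0.3, -1.7]
gripper_width: 26.5
gripper_force: 34.7
```

move_arm:
  series:
    - [[0, 0, 0], -7]
    - [[0, 0, 0], -7]
    - [[0, 0, 0], 0]
    - [[0, 0, 0], 0]
    - [[0, 0, 0], 0]

```text
time_s: 7.98
ee_pos: [524.5, -194.0, 181.9]
tool_rot: [0.169, 3.136, -0.001]
contact_force: [-0.1, -0.5, -1.5]
gripper_width: 26.6
gripper_force: 34.6
```

```bash
python3 - <<'E'
from h import *
o=get_obs();a=grab_frame('wrist');cv2.imwrite('pics/w4.png',a);np.save('w4.npy',np.r_[o['ee_pos'],o['tool_rot']]);print(o['time_s'],o['ee_pos'],o['tool_rot'],o['gripper_width'],o['joint_positions'].round(2))
E
```

```text
7.9833 [ 524.4663723  -194.04668226  181.89593918] [ 1.69034578e-01  3.13583783e+00 -8.10181638e-04] 26.602189699698414 [ 0.83  0.69 -0.85  1.76  0.61  0.98  1.2 ]
```

View pics/w4.png

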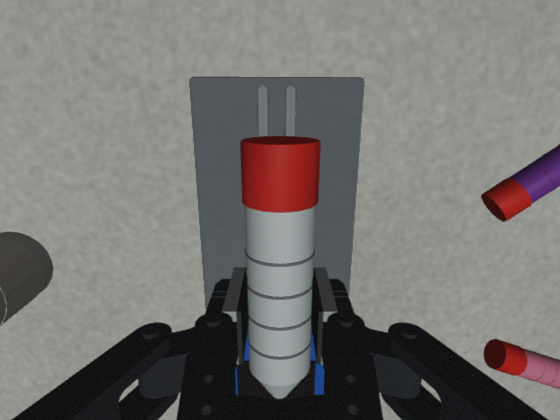

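The tube is held with its cap toward the robot and its cone toward the hood. The base's near corners are at (191,78) and (363,79), and the rods at columns 263.5 and 290.5 start at row 87.

```bash
python3 - <<'E'
from h import *
o=get_obs();p=o['ee_pos'][:2];R=cv2.Rodrigues(o['tool_rot'])[0];print(R.round(3).tolist())
P=lambda uv,z:proj_to_plane('wrist',uv,z)[:,:2]
def T(w): return ((w-p)@R[:2,:2]).round(1).tolist()  # tool x,y
print('base',P([(191,78),(363,79)],30).round(1).tolist(),T(P([(191,78),(363,79),(204.5,290),(351,290)],30)))
print('rods',P([(263.5,87),(290.5,87)],42).round(1).tolist(),T(P([(263.5,87),(290.5,87),(264,130),(290.5,130)],42)))
print('tube capend/junction',T(P([(280.5,140)],181.9-6+15)),T(P([(280.5,205)],181.9-6+15)))
E
```

```text
[[-0.994, 0.107, 0.001], [0.107, 0.994, -0.001], [-0.001, -0.001, -1.0]]
base [[423.2, -248.6], [437.4, -123.2]] [[94.7, -65.2], [94.1, 61.0], [-81.2, -67.0], [-81.2, 63.3]]
rods [[435.5, -196.0], [437.5, -177.0]] [[88.2, -11.6], [88.2, 7.5], [58.5, -11.6], [58.5, 7.8]]
tube capend/junction [[67.4, 0.1]] [[45.4, 0.2]]
```

move_arm:
  series:
    - [[0, -0.002, 0.022], 0]
    - [[0, 0, 0.022], 0]
    - [[0, 0, 0.022], 0]
    - [[0, 0, 0.022], 0]
    - [[0, 0, 0.022], 0]

```text
time_s: 8.45
ee_pos: [524.2, -195.9, 70.7]
tool_rot: [0.167, 3.136, -0.001]
contact_force: [-0.1, 0.6, -1.3]
gripper_width: 26.4
gripper_force: 34.6
```

move_arm:
  series:
    - [[0, 0, 0.002], 0]
    - [[0, 0, 0.002], 0]
    - [[0, 0, 0.001], 0]
    - [[0, 0, 0.001], 0]
    - [[0, 0, 0], 0]

```text
time_s: 8.87
ee_pos: [524.7, -195.8, 66.5]
tool_rot: [0.164, 3.135, -0.001]
contact_force: [-0.4, 0.8, -1.5]
gripper_width: 26.7
gripper_force: 34.6
```

```bash
python3 - <<'E'
from h import *
o=get_obs();a=grab_frame('wrist');cv2.imwrite('pics/w5.png',a);print(o['time_s'],o['ee_pos'],o['tool_rot'],o['contact_force'])
E
```

```text
8.8667 [ 524.7457964  -195.77712122   66.53343804] [ 1.64478850e-01  3.13498161e+00 -7.75362298e-04] [-0.42269471  0.75231756 -1.45883665]
```

View pics/w5.png

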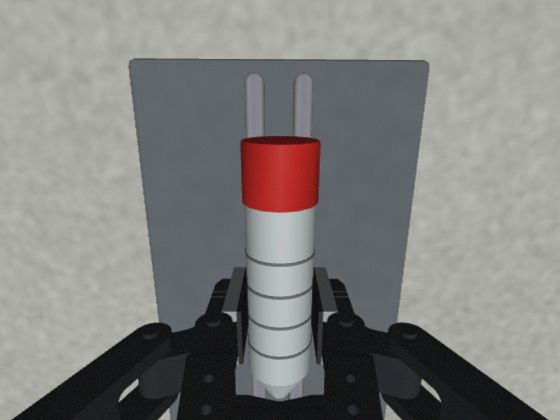

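The rods at columns 255 and 303 are centred under the tube at about 280, so it is aligned. I'll lower gently.

move_arm:
  series:
    - [[0, 0, 0.001], 0]
    - [[0, 0, 0.001], 0]
    - [[0, 0, 0.001], 0]
    - [[0, 0, 0.001], 0]
    - [[0, 0, 0], 0]

```text
time_s: 9.33
ee_pos: [524.1, -195.9, 61.7]
tool_rot: [0.164, 3.137, -0.001]
contact_force: [-0.0, -1.1, 2.1]
gripper_width: 26.8
gripper_force: 35.0
```

move_arm:
  series:
    - [[0, 0, 0.001], 0]
    - [[0, 0, 0], 0]
    - [[0, 0, 0], 0]

```text
time_s: 9.58
ee_pos: [524.2, -195.8, 61.5]
tool_rot: [0.164, 3.137, -0.002]
contact_force: [-1.8, 0.1, 8.4]
gripper_width: 26.6
gripper_force: 35.5
```

Contact is felt (about 8–10 N more) at the expected height. I'll open, rise straight up, back off, close, and go behind the cap.

move_arm:
  series:
    - [[0, 0, -0.0005], 0]
    - [[0, 0, 0], 0]
    - [[0, 0, 0], 0]
    - [[0, 0, 0], 0]
    - [[0, 0, 0], 0]
  grip: 0.05

```text
time_s: 10.0
ee_pos: [523.8, -195.6, 60.5]
tool_rot: [-0.164, -3.137, -0.001]
contact_force: [-0.5, 0.3, 0.5]
gripper_width: 50.0
gripper_force: 0.0
```

move_arm:
  series:
    - [[0, 0, -0.012], 0]
    - [[0, 0, -0.015], 0]
    - [[0, 0, -0.02], 0]
    - [[0, 0, -0.02], 0]
    - [[0, 0, -0.02], 0]

```text
time_s: 10.42
ee_pos: [523.9, -195.5, 149.4]
tool_rot: [0.163, 3.137, 0.001]
contact_force: [0.8, 0.0, 0.3]
gripper_width: 50.1
gripper_force: 0.0
```

```bash
python3 - <<'E'
from h import *
o=get_obs();a=grab_frame('wrist');cv2.imwrite('pics/w6.png',a);print(o['time_s'],o['ee_pos'],o['tool_rot'],o['contact_force'])
E
```

```text
10.4167 [ 523.86114612 -195.47913604  149.43159896] [1.63395487e-01 3.13713608e+00 5.47871372e-04] [0.76239296 0.02787746 0.28279174]
```

View pics/w6.png

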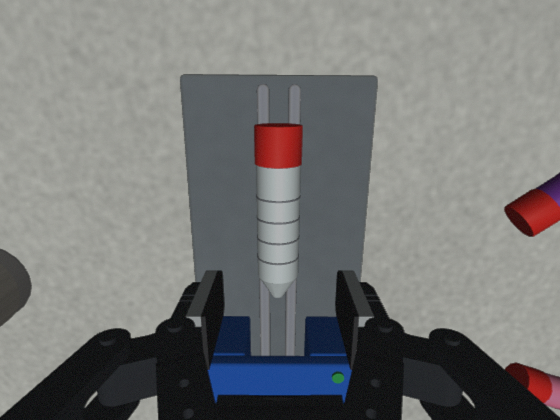

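The tube lies on the rods at rows 125–297, centred between the rods and pointing at the hood.

move_arm:
  series:
    - [[0.018, 0, 0], 0]
    - [[0.018, 0, 0], 0]
    - [[0.018, 0, 0], 0]
    - [[0.018, 0, 0], 0]
    - [[0.018, 0, 0], 0]
  grip: 0.0

```text
time_s: 10.88
ee_pos: [433.7, -186.1, 148.5]
tool_rot: [0.164, 3.137, -0.0]
contact_force: [0.2, 0.1, 0.1]
gripper_width: 0.2
gripper_force: 0.0
```

move_arm:
  series:
    - [[0, 0, 0], 0]
    - [[0, 0, 0.022], 0]
    - [[0, 0, 0.022], 0]
    - [[0, 0, 0.022], 0]
    - [[0, 0, 0.02], 0]

```text
time_s: 11.3
ee_pos: [435.5, -186.5, 61.3]
tool_rot: [0.164, 3.135, -0.0]
contact_force: [-0.1, 0.0, 0.0]
gripper_width: 0.0
gripper_force: 0.0
```

move_arm:
  series:
    - [[0, 0, 0], 0]
    - [[0, 0, 0], 0]

```text
time_s: 11.47
ee_pos: [435.0, -186.0, 61.8]
tool_rot: [-0.163, -3.137, -0.001]
contact_force: [-0.3, 0.3, 0.7]
gripper_width: 0.1
gripper_force: 0.0
```

```bash
python3 - <<'E'
from h import *
o=get_obs();a=grab_frame('wrist');cv2.imwrite('pics/w7.png',a);print(o['time_s'],o['ee_pos'],o['tool_rot'],o['contact_force'],o['gripper_width'])
E
```

```text
11.4667 [ 434.96555914 -185.96424317   61.79847824] [-1.62987964e-01 -3.13696095e+00 -9.82879271e-04] [-0.2776537   0.29468848  0.73159964] 0.08852158344281012
```

View pics/w7.png

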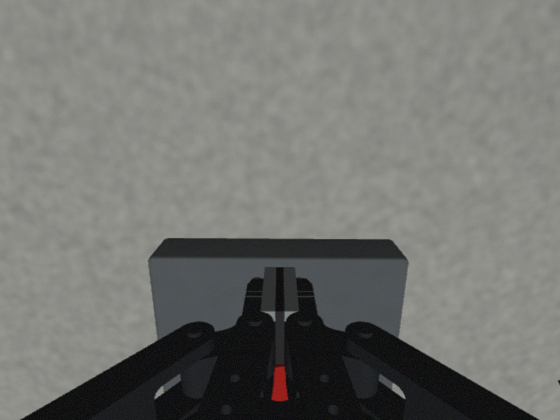

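The closed fingers are behind the red cap (visible at (280,385)), centred on the base. I'll push.

move_arm:
  series:
    - [[-0.005, 0, -0.001], 0]
    - [[-0.005, 0, 0], 0]
    - [[-0.005, 0, 0], 0]
    - [[-0.005, 0, 0], 0]
    - [[-0.005, 0, 0], 0]

```text
time_s: 11.93
ee_pos: [459.8, -189.2, 63.2]
tool_rot: [0.165, 3.137, -0.001]
contact_force: [-1.4, 1.3, 1.6]
gripper_width: -0.1
gripper_force: 0.5
```

move_arm:
  series:
    - [[-0.005, 0, 0], 0]
    - [[-0.005, 0, 0], 0]
    - [[-0.005, 0, 0], 0]
    - [[-0.005, 0, 0], 0]
    - [[-0.005, 0, 0], 0]

```text
time_s: 12.35
ee_pos: [484.6, -191.6, 62.8]
tool_rot: [-0.164, -3.137, -0.0]
contact_force: [-0.1, -0.3, -1.0]
gripper_width: -0.3
gripper_force: 0.3
```

move_arm:
  series:
    - [[-0.005, 0, 0], 0]
    - [[-0.005, 0, 0], 0]
    - [[-0.005, 0, 0], 0]
    - [[-0.005, 0, 0], 0]
    - [[-0.005, 0, 0], 0]

```text
time_s: 12.77
ee_pos: [509.5, -194.2, 62.8]
tool_rot: [-0.164, -3.137, -0.0]
contact_force: [-0.2, 0.9, -0.2]
gripper_width: -0.2
gripper_force: 0.2
```

move_arm:
  series:
    - [[-0.005, 0, 0], 0]
    - [[-0.005, 0, 0], 0]
    - [[-0.005, 0, 0], 0]
    - [[-0.005, 0, 0], 0]
    - [[-0.005, 0, 0], 0]

```text
time_s: 13.18
ee_pos: [534.3, -196.8, 62.8]
tool_rot: [-0.164, -3.137, -0.0]
contact_force: [-0.3, -0.4, -0.2]
gripper_width: -0.4
gripper_force: 0.2
```

move_arm:
  series:
    - [[-0.003, 0, 0], 0]
    - [[-0.002, 0, 0], 0]
    - [[-0.002, 0, 0], 0]
    - [[0, 0, 0], 0]

```text
time_s: 13.52
ee_pos: [541.2, -197.4, 62.8]
tool_rot: [0.164, 3.137, 0.0]
contact_force: [0.5, 0.2, 0.1]
gripper_width: -0.2
gripper_force: 0.0
```

move_arm:
  series:
    - [[-0.002, 0, 0], 0]
    - [[-0.002, 0, 0], 0]
    - [[-0.001, 0, 0], 0]
    - [[-0.001, 0, 0], 0]

```text
time_s: 13.85
ee_pos: [546.9, -198.1, 62.8]
tool_rot: [0.164, 3.137, 0.0]
contact_force: [-0.3, 0.4, 0.4]
gripper_width: 0.1
gripper_force: 0.2
```

move_arm:
  series:
    - [[-0.001, 0, 0], 0]
    - [[-0.001, 0, 0], 0]
    - [[-0.001, 0, 0], 0]
    - [[0, 0, 0], 0]

```text
time_s: 14.18
ee_pos: [550.0, -198.4, 62.8]
tool_rot: [0.164, 3.137, 0.0]
contact_force: [-0.1, 0.0, -0.7]
gripper_width: -0.1
gripper_force: 0.1
```

move_arm:
  series:
    - [[-0.001, 0, 0], 0]
    - [[-0.001, 0, 0], 0]
    - [[-0.001, 0, 0], 0]
    - [[0, 0, 0], 0]

```text
time_s: 14.52
ee_pos: [552.2, -198.7, 62.7]
tool_rot: [-0.164, -3.136, 0.0]
contact_force: [-2.4, 0.4, 0.4]
gripper_width: -0.1
gripper_force: 1.0
```

move_arm:
  series:
    - [[-0.001, 0, 0], 0]
    - [[-0.001, 0, 0], 0]
    - [[0, 0, 0], 0]

```text
time_s: 14.77
ee_pos: [552.3, -198.7, 62.6]
tool_rot: [-0.164, -3.132, 0.001]
contact_force: [-5.9, 0.7, 4.2]
gripper_width: 0.1
gripper_force: 3.1
```

It stalls at the expected place, with the force rising. One more small nudge confirms it, then I back off and look.

move_arm:
  series:
    - [[-0.001, 0, 0], 0]
    - [[-0.001, 0, 0], 0]
    - [[0, 0, 0], 0]
    - [[0, 0, 0], 0]

```text
time_s: 15.1
ee_pos: [552.4, -198.7, 62.6]
tool_rot: [-0.164, -3.127, 0.002]
contact_force: [-9.7, 1.2, 7.6]
gripper_width: 0.0
gripper_force: 4.8
```

move_arm:
  series:
    - [[0.004, 0, 0], 0]
    - [[0.01, 0, 0], 0]
    - [[0.015, 0, 0], 0]
    - [[0.02, 0, 0], 0]
    - [[0.01, 0, -0.01], 0]

```text
time_s: 15.52
ee_pos: [495.6, -192.9, 71.7]
tool_rot: [-0.163, -3.134, -0.001]
contact_force: [-0.4, -0.4, -0.3]
gripper_width: -0.2
gripper_force: 0.0
```

move_arm:
  series:
    - [[0, 0, -0.03], 0]
    - [[0, 0, -0.03], 0]
    - [[0, 0, -0.03], 0]
    - [[0, 0, -0.03], 0]
    - [[0, 0, 0], 0]

```text
time_s: 15.93
ee_pos: [502.9, -192.6, 199.7]
tool_rot: [0.163, 3.123, -0.003]
contact_force: [0.7, -0.6, 0.3]
gripper_width: -0.0
gripper_force: 0.0
```

```bash
python3 - <<'E'
from h import *
o=get_obs();a=grab_frame('wrist');cv2.imwrite('pics/w8.png',a);print(o['time_s'],o['ee_pos'])
E
```

```text
15.9333 [ 502.92146967 -192.64464333  199.73868648]
```

View pics/w8.png

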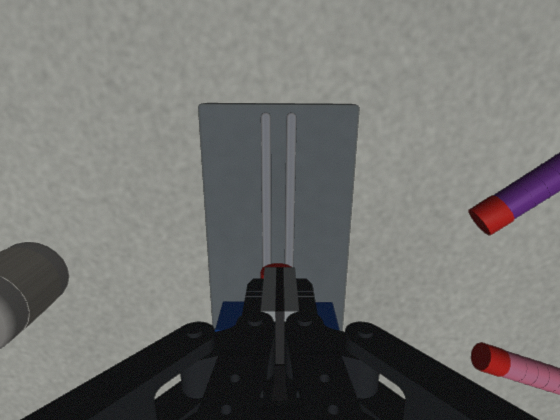

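The cap end shows at (278,264), half hidden by the fingers. The viewing budget is used up, so I'll check its position by numbers.

move_arm:
  series:
    - [[0.012, 0, -0.01], 0]
    - [[0.012, 0, -0.01], 0]
    - [[0.012, 0, -0.01], 0]
    - [[0.01, 0, 0], 0]
    - [[0, 0, 0], 0]

```text
time_s: 16.4
ee_pos: [450.5, -188.3, 222.5]
tool_rot: [-0.164, -3.136, 0.001]
contact_force: [-0.2, 1.1, -0.5]
gripper_width: 0.1
gripper_force: 0.0
```

```bash
python3 - <<'E'
from h import *
o=get_obs();a=grab_frame('wrist').astype(int);print(o['ee_pos'],o['tool_rot'])
m=(a[...,2]>100)&(a[...,1]<60)&(a[...,0]<60);m[:, :220]=0;m[:,340:]=0
ys,xs=np.nonzero(m);print(len(ys),xs.min(),xs.max(),ys.min(),ys.max())
g=cv2.cvtColor(a.astype(np.uint8),cv2.COLOR_BGR2GRAY).astype(int)[:,235];e=np.argmin(np.diff(cv2.blur(g[:240].astype(np.float32),(1,5)).ravel()));print('base edge row',e)
R=cv2.Rodrigues(o['tool_rot'])[0]
P=lambda uv,z:((proj_to_plane('wrist',uv,z)-o['ee_pos'])@R)[0,:2]
E=P([(235,e)],30);C=P([((xs.min()+xs.max())/2,ys.min())],67);print(E,C,'cap end from base edge (want 135):',E[0]-C[0])
# top view check
t=grab_frame('top')
for r in cut_out('red_tube','top')[:4]: print(round(r['score'],2),r['bbox'])
for n in ('blue_tube','bottle','rack'):
  for r in cut_out(n,'top')[:2]: print(n,round(r['score'],2),r['bbox'])
E
```

```text
[ 450.50970313 -188.27870823  222.5342411 ] [-1.64067669e-01 -3.13569883e+00  1.43021120e-03]Traceback (most recent call last):
  File "<stdin>", line 4, in <module>
    return umr_minimum(a, axis, None, out, keepdims, initial, where)
ValueError: zero-size array to reduction operation minimum which has no identity
```

The fingers hide the cap from here, so I'll look from the other side, well above the hood.

move_arm:
  series:
    - [[-0.03, 0, -0.01], 0]
    - [[-0.03, 0, 0], 0]
    - [[-0.03, 0, 0], 0]
    - [[-0.03, 0, 0], 0]
    - [[-0.03, 0, 0], 0]

```text
time_s: 16.87
ee_pos: [603.2, -204.2, 231.4]
tool_rot: [-0.165, -3.136, -0.0]
contact_force: [0.0, 0.2, -0.3]
gripper_width: -0.0
gripper_force: 0.0
```

move_arm:
  series:
    - [[0, 0, 0], 0]
    - [[0, 0, 0], 0]
    - [[0, 0, 0], 0]

```text
time_s: 17.12
ee_pos: [601.0, -203.5, 231.6]
tool_rot: [-0.163, -3.135, -0.001]
contact_force: [-1.2, -0.8, 0.7]
gripper_width: 0.5
gripper_force: 0.0
```

```bash
python3 - <<'E'
from h import *
o=get_obs();a=grab_frame('wrist').astype(int);print(o['ee_pos'],o['tool_rot'])
m=(a[...,2]>90)&(a[...,1]<60)&(a[...,0]<60);m[:, :220]=0;m[:,340:]=0
ys,xs=np.nonzero(m);R=cv2.Rodrigues(o['tool_rot'])[0]
P=lambda uv,z:((proj_to_plane('wrist',uv,z)-o['ee_pos'])@R)[0,:2]
if len(ys):
    print(len(ys),xs.min(),xs.max(),ys.min(),ys.max());u=(xs.min()+xs.max())/2
    print('cap end, junction',P([(u,ys.min())],66),P([(u,ys.max())],67))
b=(a[...,0]>90)&(a[...,2]<70);r=np.nonzero(b[:,[225,335]].any(1))[0];print('blue rows',r[:1],'hood mouth top',P([(225,r[0])],88) if len(r) else '')
g=a.mean(2);d=np.diff(cv2.blur(g[:200,235].astype(np.float32),(1,5)).ravel());e=int(np.argmin(d));print('edge',e,d[e],P([(235,e)],30))
t=grab_frame('top')
for n in ('red_tube','blue_tube','bottle','rack'):
  for r in cut_out(n,'top')[:3]: print(n,round(r['score'],2),r['bbox'])
E
```

```text
[ 601.02428665 -203.47906439  231.57386965] [-1.62920051e-01 -3.13523265e+00 -1.01314674e-03]
905 262 294 154 182
cap end, junction [37.57783123 -1.77296121] [14.2930902  -1.80123329]
blue rows [210] hood mouth top [ -3.79712691 -44.14018978]
edge 196 -11.800003 [ -7.8027116  -43.26026217]
red_tube 0.88 [246.0, 164.7, 278.6, 190.0]
red_tube 0.87 [123.7, 152.1, 160.4, 177.9]
red_tube 0.82 [179.3, 146.1, 219.2, 171.4]
blue_tube 0.66 [174.1, 231.4, 220.9, 246.3]
blue_tube 0.65 [174.5, 267.4, 222.6, 276.6]
rack 0.82 [95.3, 198.9, 126.0, 264.2]
```

By numbers the cap end is at world x≈563.6 against an expected 563.5 for home, so it agrees to about 2 mm. There is plenty of time, so I'll push once more, a bit harder, to rule out a false stop.

move_arm:
  series:
    - [[0.02, 0, 0], 0]
    - [[0.02, 0, 0], 0]
    - [[0.02, 0, 0], 0]
    - [[0.015, 0, 0], 0]
    - [[0, 0, 0], 0]

```text
time_s: 17.83
ee_pos: [523.7, -196.3, 233.1]
tool_rot: [-0.164, -3.134, 0.003]
contact_force: [0.1, -0.2, -0.4]
gripper_width: -0.1
gripper_force: 0.0
```

move_arm:
  series:
    - [[0, 0, 0.034], 0]
    - [[0, 0, 0.034], 0]
    - [[0, 0, 0.034], 0]
    - [[0, 0, 0.034], 0]
    - [[0, 0, 0.032], 0]

```text
time_s: 18.25
ee_pos: [527.5, -196.4, 63.4]
tool_rot: [0.165, 3.136, -0.0]
contact_force: [1.5, 0.1, 0.6]
gripper_width: -0.2
gripper_force: 0.0
```

move_arm:
  series:
    - [[0, 0, 0], 0]
    - [[0, 0, 0], 0]
    - [[0, 0, 0], 0]

```text
time_s: 18.5
ee_pos: [528.6, -195.8, 66.5]
tool_rot: [0.164, 3.134, 0.0]
contact_force: [0.0, -0.1, 0.5]
gripper_width: -0.3
gripper_force: 0.0
```

move_arm:
  series:
    - [[-0.005, 0, 0.004], 0]
    - [[-0.005, 0, 0], 0]
    - [[-0.005, 0, 0], 0]
    - [[-0.004, 0, 0], 0]
    - [[0, 0, 0], 0]

```text
time_s: 18.92
ee_pos: [547.4, -198.1, 61.6]
tool_rot: [0.164, 3.135, 0.0]
contact_force: [0.0, 0.3, 0.2]
gripper_width: -0.1
gripper_force: 0.0
```

move_arm:
  series:
    - [[-0.002, 0, 0], 0]
    - [[-0.002, 0, 0], 0]
    - [[-0.001, 0, 0], 0]
    - [[-0.001, 0, 0], 0]
    - [[0, 0, 0], 0]

```text
time_s: 19.33
ee_pos: [551.9, -198.6, 60.8]
tool_rot: [0.164, 3.137, 0.0]
contact_force: [-0.0, 0.3, 0.5]
gripper_width: -0.0
gripper_force: 0.0
```

move_arm:
  series:
    - [[-0.001, 0, 0], 0]
    - [[-0.001, 0, 0], 0]
    - [[-0.001, 0, 0], 0]
    - [[0, 0, 0], 0]

```text
time_s: 19.67
ee_pos: [552.3, -198.7, 60.6]
tool_rot: [-0.164, -3.132, 0.001]
contact_force: [-4.9, 0.1, 3.4]
gripper_width: -0.2
gripper_force: 2.7
```

move_arm:
  series:
    - [[-0.001, 0, 0], 0]
    - [[-0.001, 0, 0], 0]
    - [[-0.001, 0, 0], 0]
    - [[-0.001, 0, 0], 0]
    - [[0, 0, 0], 0]

```text
time_s: 20.08
ee_pos: [552.4, -198.7, 60.5]
tool_rot: [-0.163, -3.123, 0.003]
contact_force: [-13.9, 1.7, 10.0]
gripper_width: -0.1
gripper_force: 6.5
```

move_arm:
  series:
    - [[-0.001, 0, 0], 0]
    - [[-0.001, 0, 0], 0]
    - [[-0.001, 0, 0], 0]
    - [[-0.001, 0, 0], 0]
    - [[0, 0, 0], 0]

```text
time_s: 20.5
ee_pos: [552.5, -198.7, 60.4]
tool_rot: [-0.162, -3.114, 0.004]
contact_force: [-20.3, 1.9, 17.5]
gripper_width: 0.1
gripper_force: 10.4
```

The stop is solid at the same place. Backing off straight, then up.

move_arm:
  series:
    - [[0.008, 0, 0], 0]
    - [[0.01, 0, 0], 0]
    - [[0.015, 0, 0], 0]
    - [[0.015, 0, 0], 0]
    - [[0.01, 0, 0], 0]

```text
time_s: 20.92
ee_pos: [504.3, -193.7, 60.9]
tool_rot: [0.164, 3.137, 0.0]
contact_force: [-0.2, -0.7, -0.1]
gripper_width: 0.1
gripper_force: 0.0
```

move_arm:
  series:
    - [[0, 0, -0.03], 0]
    - [[0, 0, -0.03], 0]
    - [[0, 0, -0.03], 0]
    - [[0, 0, -0.03], 0]
    - [[0, 0, -0.03], 0]

```text
time_s: 21.33
ee_pos: [505.5, -193.7, 212.5]
tool_rot: [0.163, 3.136, 0.0]
contact_force: [0.7, 0.2, -0.7]
gripper_width: 0.0
gripper_force: 0.0
```

move_arm:
  series:
    - [[-0.024, 0, 0], 0]
    - [[-0.024, 0, 0], 0]
    - [[-0.024, 0, 0], 0]
    - [[-0.024, 0, 0], 0]
    - [[-0.024, 0, 0], 0]

```text
time_s: 21.75
ee_pos: [625.9, -206.7, 211.0]
tool_rot: [0.164, 3.136, -0.0]
contact_force: [1.5, -0.2, -0.2]
gripper_width: 0.4
gripper_force: 0.0
```

move_arm:
  series:
    - [[0, 0, 0], 0]
    - [[0, 0, 0], 0]
    - [[0, 0, 0], 0]

```text
time_s: 22.0
ee_pos: [623.9, -206.0, 210.6]
tool_rot: [-0.163, -3.137, -0.0]
contact_force: [0.3, -0.4, -0.2]
gripper_width: -0.2
gripper_force: 0.0
```

```bash
python3 - <<'E'
from h import *
o=get_obs();a=grab_frame('wrist').astype(int);print(o['time_s'],o['ee_pos'])
m=(a[...,2]>90)&(a[...,1]<60)&(a[...,0]<60);m[:, :220]=0;m[:,340:]=0
ys,xs=np.nonzero(m);u=(xs.min()+xs.max())/2
print(len(ys),xs.min(),xs.max(),proj_to_plane('wrist',[(u,ys.min()),(u,ys.max())],66).round(1).tolist())
print(sign_off())
E
```

```text
22.0 [ 623.94663885 -206.01453448  210.56358281]
1130 260 296 [[563.3, -201.3, 66.0], [586.3, -203.7, 66.0]]
the job is handed in; nothing more can be done
None
```

The red-capped tube is lying on the rods, pushed home against the stop (it held under a 20 N push; cap end within about 2 mm of expected), the blue-capped tubes, bottle and rack were not touched by any move, and the job was handed in at about 22 s.

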